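# Open the water-filter box: press the snap tab, slide the cover off

### The arm

A 6-joint arm with a two-finger parallel gripper is mounted at the origin on a cart in front of the work surface, level with it; the furniture and walls round the work are solid. World frame = base frame: x ahead of the robot, y to its left, z up, the work surface at z = 0. Lengths are in m, angles in rad, forces in N, time in s.
With the tool pointing down it reaches from about 0.275 to 1 m from the base axis. Payload 8.4 kg.
Tool frame: the origin (TCP) lies on the centre line of the jaws, within the pads' length; the fingertips stand 17 mm ahead of it and the grasp point (between the pads) lies 2 mm behind it (bot.tcp_to_tips is the z of the fingertips in the tool frame, in m); z points along the fingers, y is the line along which they close (so a half turn about z gives the same grasp; the last joint's range is limited). The gripper opens to 85 mm and grips with 20 to 120 N. Pads are 22 mm wide; open, the fingers measure 114 mm over their backs; the gripper's body (76 mm by 85 mm) begins 54 mm behind the grasp point. The pads swing forward as they close: fully open they stand 13 mm farther back than shut.
Start: joints at [-1.241, 0.353, 1.633, -0, 1.155, -0.002], TCP at [0.204, -0.591, 0.248] pointing down, gripper open.
Joint ranges: [-2.63, 2.63], [-0.92, 2.1], [0.06, 2.66], [-1.3, 4.44], [0, 2.69], [-3.02, 3.02]. Speed limits (rad/s): [2.22, 2.22, 2.79, 3.14, 3.14, 3.14].

### API

Orientations are given as a unit quaternion [x, y, z, w].
In Python, from workcell import bot, hand, kinematics, get_obs, vision, hand_in gives the robot as it stands. The module is installed in compiled form; this text tells all that it offers. Calls block until the motion is done:
- bot.reach(position, orientation): joint-space move of the TCP to a pose.
- bot.servo_line(position, ori=None, velocity=0.15): straight line of the TCP; ori=None keeps the orientation; velocity is the mean speed in m/s.
- bot.goto_joints(angles): joint-space move.
- hand.move_gripper(opening, strength=None): finger opening in m; strength is the grip in N (None keeps the last); returns when the fingers have stopped.
- bot.dwell(seconds).
- kinematics.solve_ik(position, orientation): joint angles nearest the present ones, or None.
- get_obs(): the state.
- vision.read_camera(name): name is "scene" or "top" or "wrist"; returns a dict with "frame" (420x560x3 uint8, red, green, blue), "intrinsics" (3x3 intrinsics, pixels), "view" (4x4, takes a point from world to camera coordinates). Camera axes: x right, y down, z forward; pixel columns grow to the right and rows downward; lengths in m; the calibration is good to about 2 mm. A picture is of the moment at which its call begins. There is no depth.
A pose or a line that the arm cannot do raises bot.IKError and nothing moves.
- hand_in(): hands the job in; it is judged then, once.
The state is a dict: "time_s": time; "joint_pos": joint angles; "joint_vel": joint speeds; "joint_efforts": joint torques, N m; "position": TCP position; "orientation": TCP orientation; "wrist_force": force on the tool from outside, world axes, zero at the start; "ft_torque": the same for the moment, N m; "gripper_width": finger opening in m; "grip_force": force on a finger pad.
Only numpy, scipy, OpenCV 4.12 (cv2) and the standard library are available. Lean on these libraries where they do the work, as an engineer would, in place of code of your own. Each camera call takes 0.05 s, during which the arm holds its last target. There are 200 camera calls.

### The job

Open the water-filter box on the bench without grasping anything: with the fingertips press its red snap tab all the way down, then push the freed blue cover along its guides onto the parking rails beyond the tab, until the filter opening is completely uncovered. The cover is only pushed, never lifted or tipped; leave the cover lying flat on the rails with the tab down, let go of everything and leave the other things on the bench where they stand.

Things in the scene. Friction and masses are not known exactly. Their poses are not given: they have to be found in the camera images.
- filter_box: white water-filter box, fixed; 100 mm wide (x), 220 mm long (y), brass hose stubs 18 mm out on both x sides at y = -58 mm. Origin: centre of its underside, z up. The cover slides off along its +y. Two rails, tops 56 mm up, run along y at x = +-36 to +-44 mm, with guides 68 mm high outside them; an end stop at y = +101 mm, 68 mm high, ends the cover's travel after about 113 mm
- opening (a point): centre of the mouth of the filter opening at rail height, 56 mm up, 59 mm to the -y side of the box's origin; 72 mm (x) by 78 mm (y), a white filter cartridge inside. Hidden under the seated cover, which thin grey lips (65 to 68 mm up, 76 mm apart) hold down here. At the box's -y end a back stop is only 60 mm high; beyond it there is just the bench
- cover: blue cover, loose, 0.1 to 0.2 kg: plate 84 (x) by 90 mm (y), 6 thick, with a hood 68 by 86 mm on it, 22 mm high in all. Origin: centre of its underside, which lies on the rails 56 mm above the bench; axes as the box's. Starts 57 mm to the -y side of the box's origin, locked by the tab; freed, it slides to the box's +y, over the pressed tab, with under 3 N. Opening clear after 85 mm
- push_face (a point): middle of the upright -y end face of the cover's hood (the face is 68 mm wide and reaches from 6 to 22 mm above the cover's underside); push here toward the box's +y. Axes as the cover's.
- tab_top (a point): centre of the top of the red snap tab, 44 mm (x) by 34 mm (y), beside the cover's +y end and between the rails; the top stands 63 mm above the bench when up and 52 mm when pressed fully in. Axes as the box's.
- snap_tab (a joint): how far the tab is pressed straight down, m: 0 up (locks the cover), 0.011 fully in against its stop. It takes about 5 to 8 N and stays where it is left (no return spring); the cover is free from 0.007 on.
- beaker: glass beaker, 62x69 mm, 80 mm high, bystander; origin: centre of its underside
- jar: sample jar with turquoise lid, 59 mm diameter, 65 mm high, bystander; origin: centre of its underside
- petri: petri dish, 61 mm diameter, 15 mm high, bystander; origin: centre of its underside
- scrub: scrubbing brush, 30x86 mm, 55 mm high, bystander; origin: centre of its underside
- lab_tweezers: steel tweezers, 136 mm long (along x), bystander; origin: middle of the underside
- lab_spatula: lab spatula with black grip, 184 mm long (along x), bystander; origin: middle of the underside
- slides: green slide box, 68x96 mm, 34 mm high, bystander; origin: centre of its underside

How it is judged:
By the outcome, as a careful person would: the job done as asked, in the order asked, and still so for the second after the job is handed in, with the robot touching nothing.
It also fails if it takes over 40 s, if anything falls off the work surface, if the arm or the gripper's body presses on something with over 40 N, if the wrist force passes 120 N, or if a joint passes its speed limit or range.

## Working session

There is one attempt and no reset: what is moved stays moved. The work goes in short steps, each a Python script; the robot and the scene stay as the last script left them, time stands still between calls to the robot, and variables do not carry over. Pictures are saved under pics/ and viewed, at most 10 in all, crops included, and the job is handed in when it is done.

```bash
mkdir -p pics; python3 - <<'E'
from workcell import bot,vision,get_obs
import cv2,numpy as np
for n in("top","scene"):
    r=vision.read_camera(n);cv2.imwrite(f"pics/{n}0.png",r["frame"][:,:,::-1])
    print(n,r["intrinsics"].tolist(),np.round(r["view"],4).tolist())
o=get_obs();print(o["time_s"],o["orientation"],o["wrist_force"],bot.tcp_to_tips)
E
```

```text
top [[418.51844406080767, 0.0, 281.8282978726477], [0.0, 418.51844406080767, 198.94853914744766], [0.0, 0.0, 1.0]] [[0.0167, -0.9998, 0.0105, 0.0513], [-0.984, -0.0183, -0.1775, 0.5751], [0.1776, -0.0074, -0.9841, 0.9318], [0.0, 0.0, 0.0, 1.0]]
scene [[400.13759795797813, 0.0, 272.5309892072946], [0.0, 400.13759795797813, 202.55485069893206], [0.0, 0.0, 1.0]] [[-0.8146, -0.5801, -0.0038, 0.4998], [-0.3563, 0.5055, -0.7858, 0.2364], [0.4577, -0.6388, -0.6184, 0.7654], [0.0, 0.0, 0.0, 1.0]]
0.1 [ 9.86269904e-01  1.65140218e-01 -1.02709644e-04 -6.12322997e-04] [-0.28618521  0.52082816  0.23489975] 0.017
```

View pics/top0.png

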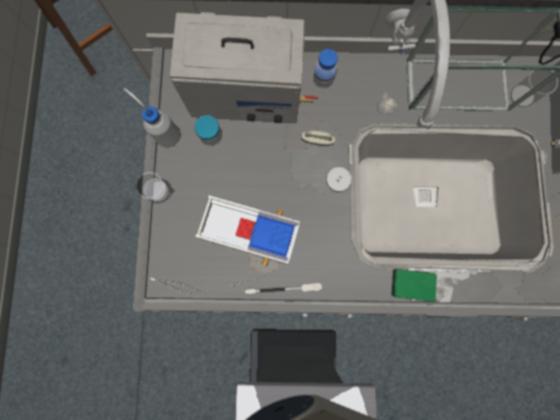

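View pics/scene0.png

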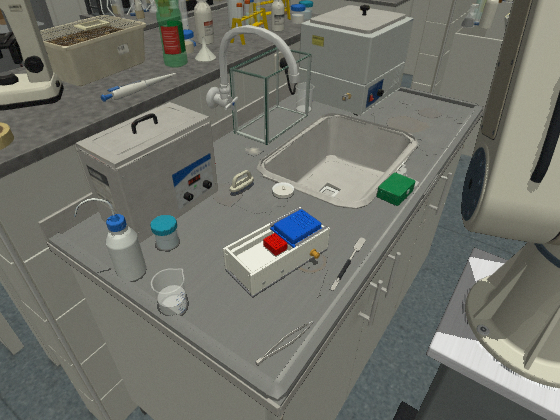

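The top view shows the box centred near (248,230). The cover is at (273,236) and the red tab at (246,229), so box +y points image-left and slightly up. The scene view agrees, and nothing stands close to the box. Next I measure from the colour masks.

```bash
cat >h.py <<'E'
import cv2,numpy as np
from workcell import bot,hand,kinematics,get_obs,vision,hand_in
def ray(r,uv,z):
    R=r["view"][:3,:3];t=r["view"][:3,3];c=-R.T@t
    d=R.T@np.linalg.solve(r["intrinsics"],[uv[0],uv[1],1.]);return c+d*(z-c[2])/d[2]
def biggest(m):
    cs,_=cv2.findContours(m.astype(np.uint8),cv2.RETR_EXTERNAL,cv2.CHAIN_APPROX_NONE)
    return max(cs,key=cv2.contourArea)[:,0,:]
def masks(f):
    h=cv2.cvtColor(f,cv2.COLOR_RGB2HSV);H,S,V=cv2.split(h)
    return dict(blue=(H>105)&(H<130)&(S>150)&(V>60),red=((H<8)|(H>172))&(S>150)&(V>60))
def rect(r,c,z):
    p=np.array([ray(r,q,z)[:2] for q in c],np.float32)*1000
    (cx,cy),(w,h),a=cv2.minAreaRect(p);b=cv2.boxPoints(((cx,cy),(w,h),a))
    return np.array([cx,cy])/1000,(w,h),a
def quat(yaw): # box yaw; tool z down, tool y along box -x / x
    from scipy.spatial.transform import Rotation as R
    y=np.array([-np.cos(yaw),-np.sin(yaw),0]);z=np.array([0,0,-1.]);x=np.cross(y,z)
    return R.from_matrix(np.c_[x,y,z]).as_quat()
E
python3 - <<'E'
from h import *
for n in("top","scene"):
    r=vision.read_camera(n);m=masks(r["frame"])
    for k,z in(("blue",.078),("red",.063)):
        c=biggest(m[k]);print(n,k,cv2.boundingRect(c),rect(r,c,z))
E
```

```text
top blue (250, 216, 44, 40) (array([0.48536285, 0.08387555]), (83.14999389648438, 70.69522857666016), 74.99211120605469)
top red (237, 219, 17, 19) (array([0.50253244, 0.14513699]), (29.87114715576172, 38.31970977783203), 73.57279968261719)
scene blue (271, 209, 51, 39) (array([0.47918652, 0.09537837]), (99.10514068603516, 81.90296936035156), 75.50382995605469)
scene red (161, 26, 20, 28) (array([ 1.78304919, -0.74984369]), (84.74388122558594, 469.9781799316406), 48.61711502075195)
```

```bash
python3 - <<'E'
from h import *
yaw=np.radians(-15);hand.move_gripper(0.0)
t=np.array([.494,.114])
for q in(quat(yaw),quat(yaw+np.pi)):
    j=kinematics.solve_ik([*t,.25],q);print(j)
qs=[q for q in(quat(yaw),quat(yaw+np.pi)) if kinematics.solve_ik([*t,.25],q) is not None]
q=min(qs,key=lambda q:np.abs(kinematics.solve_ik([*t,.25],q)-get_obs()["joint_pos"]).max())
bot.reach([*t,.25],q)
r=vision.read_camera("wrist");cv2.imwrite("pics/w1.png",r["frame"][:,:,::-1])
m=masks(r["frame"])
for k,z in(("blue",.078),("red",.063)):
    c=biggest(m[k]);print(k,cv2.boundingRect(c),rect(r,c,z))
o=get_obs();print(q,o["time_s"],o["position"],o["wrist_force"],o["gripper_width"])
E
```

```text
[ 2.23840166e-01  1.67003868e-01  1.87978629e+00 -4.44089210e-16
  1.09480249e+00 -2.65595310e+00]
[ 2.23840166e-01  1.67003868e-01  1.87978629e+00 -4.44089210e-16
  1.09480249e+00  4.85639554e-01]
blue (233, 175, 85, 89) (array([0.48665616, 0.08974083]), (88.3097152709961, 75.76875305175781), 74.93500518798828)
red (253, 135, 46, 37) (array([0.50295523, 0.14882361]), (33.181270599365234, 41.47246551513672), 74.93545532226562)
[0.79335334 0.60876143 0.         0.        ] 3.7083 [0.49421276 0.11342491 0.24997947] [ 0.34408816 -0.11828508  0.2033873 ] -5.4294246090494146e-05
```

View pics/w1.png

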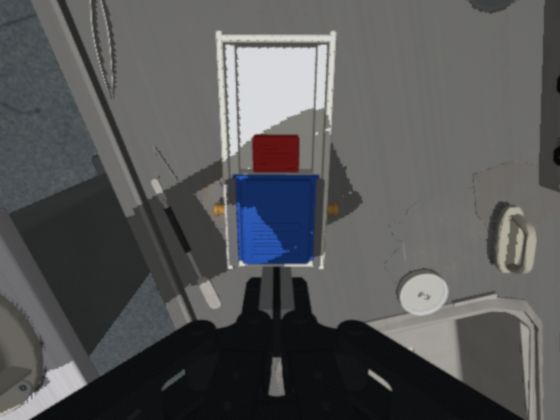

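The wrist view shows the box upright in the image. The tab is centred at (276,153), the cover at (276,220), and the end stop is at the top (row 37). The views agree to about 3 mm with a yaw of −15°. Now I press the tab.

```bash
python3 - <<'E'
from h import *
yaw=np.radians(-15);q=quat(yaw+np.pi);u=np.array([-np.sin(yaw),np.cos(yaw)])
t=np.array([.503,.147])+.003*u;T=bot.tcp_to_tips
bot.reach([*t,.13],q)
bot.servo_line([*t,.068+T],velocity=.1)
for z in np.arange(.063,.0485,-.0015):
    bot.servo_line([*t,z+T],velocity=.03);o=get_obs()
    f=o["wrist_force"];print(round(z,4),np.round(o["position"][2]-T,4),np.round(f,1))
    if f[2]>18:break
bot.servo_line([*t,.13],velocity=.15)
b=t-.2*u;bot.servo_line([*b,.16],velocity=.2)
r=vision.read_camera("wrist");cv2.imwrite("pics/w2.png",r["frame"][:,:,::-1])
m=masks(r["frame"])
for k,z in(("blue",.078),("red",.052)):
    c=biggest(m[k]);print(k,cv2.boundingRect(c),rect(r,c,z))
print(get_obs()["time_s"],get_obs()["position"])
E
```

```text
0.063 0.0631 [-0.2 -0.2  0.3]
0.0615 0.0616 [-0.4  0.6  3.6]
0.06 0.06 [0.4 0.  3.2]
0.0585 0.0585 [-0.1 -0.   2.8]
0.057 0.0569 [ 0.3 -0.6  1.5]
0.0555 0.0554 [1.2 0.7 0.8]
0.054 0.0539 [-0.4  0.1  0.2]
0.0525 0.0524 [ 0.4 -0.4  1.5]
0.051 0.0519 [-3.7 -0.7 15.8]
0.0495 0.0517 [-8.  -1.2 35.4]
blue (209, 0, 133, 93) (array([0.48005063, 0.06458186]), (46.11075210571289, 71.2322006225586), 75.00350189208984)Traceback (most recent call last):
  File "<stdin>", line 15, in <module>
  File "h.py", line 8, in biggest
    return max(cs,key=cv2.contourArea)[:,0,:]
           ~~~^^^^^^^^^^^^^^^^^^^^^^^^
ValueError: max() iterable argument is empty
```

View pics/w2.png

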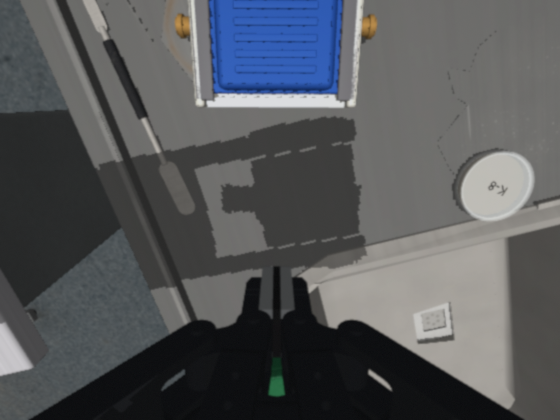

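The tab is hard against its stop: the tip stopped at 52 mm with force rising. The view shows the cover's −y face near row 93, with clear space behind it. Now I push.

```bash
python3 - <<'E'
from h import *
yaw=np.radians(-15);q=quat(yaw+np.pi);u=np.array([-np.sin(yaw),np.cos(yaw)])
t=np.array([.503,.147]);T=bot.tcp_to_tips;P=lambda s,z:[*(t+s*u),z+T]
print(get_obs()["time_s"])
bot.servo_line(P(-.16,.09),velocity=.2)
bot.servo_line(P(-.145,.067),velocity=.1)
for s in [-.13,-.125,-.12,-.115,-.11,*np.arange(-.1,-.019,.01),-.017,-.014]:
    bot.servo_line(P(s,.067),velocity=.06);f=get_obs()["wrist_force"];a=f[:2]@u
    print(round(s,3),round(-a,1),round(f[2],1))
    if -a>8:break
r=vision.read_camera("top");cv2.imwrite("pics/t2.png",cv2.resize(r["frame"][170:290,170:330,::-1],None,fx=5,fy=5,interpolation=2))
c=biggest(masks(r["frame"])["blue"]);p=rect(r,c,.078);print(p,(p[0]-[.4854,.0839])@u,get_obs()["time_s"])
E
```

```text
9.225
-0.13 -0.2 0.2
-0.125 -1.0 0.4
-0.12 1.2 0.1
-0.115 0.6 -0.6
-0.11 -0.2 0.0
-0.1 0.6 0.1
-0.09 -0.1 0.5
-0.08 0.2 -0.7
-0.07 0.3 0.3
-0.06 -0.7 -0.5
-0.05 -0.4 0.1
-0.04 0.8 0.9
-0.03 -1.1 -0.6
-0.02 0.0 -0.1
-0.017 -0.1 0.4
-0.014 -0.4 0.0
(array([ 0.91874377, -0.04491177]), (45.03147506713867, 39.009071350097656), 0.03098515048623085) -0.012264997034229362 14.925
```

View pics/t2.png

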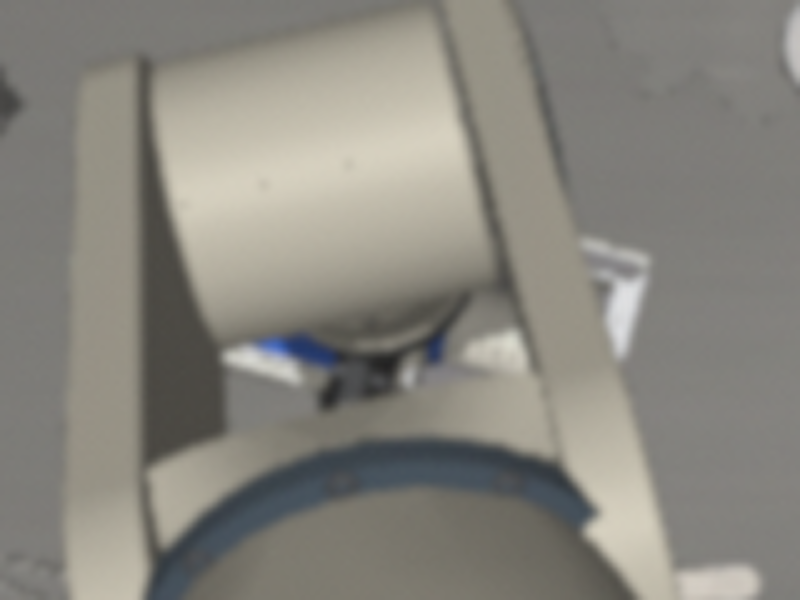

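The arm hides the cover, but the opening at the −y end already shows white (crop about (500,350)). I back off and look clearly.

```bash
python3 - <<'E'
from h import *
yaw=np.radians(-15);q=quat(yaw+np.pi);u=np.array([-np.sin(yaw),np.cos(yaw)])
t=np.array([.503,.147]);T=bot.tcp_to_tips;P=lambda s,z:[*(t+s*u),z+T]
bot.servo_line(P(-.035,.067),velocity=.1);bot.servo_line(P(-.06,.2),velocity=.2)
r=vision.read_camera("wrist");w=r["frame"]
c=biggest(masks(w)["blue"]);p=rect(r,c,.078);print(p,(p[0]-[.4866,.0862])@u)
s=vision.read_camera("scene")["frame"][190:300,200:350]
cv2.imwrite("pics/w3.png",w[:,:,::-1]);cv2.imwrite("pics/s3.png",cv2.resize(s[:,:,::-1],None,fx=5,fy=5,interpolation=2))
print(get_obs()["time_s"])
E
```

```text
(array([0.51483215, 0.18471925]), (83.43566131591797, 77.25785064697266), 74.79054260253906) 0.10246931034459571
16.2083
```

View pics/w3.png

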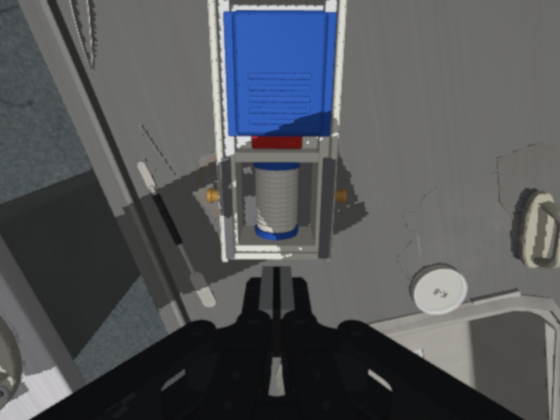

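View pics/s3.png

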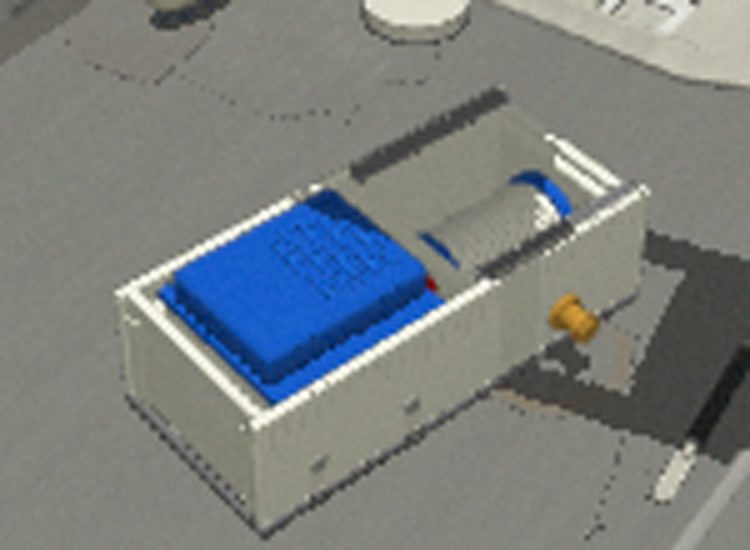

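The wrist view shows the cover at rows 10–135, past the opening at rows 160–245, with the opening's far edge at row 160 and the red tab partly visible beyond it. The scene view shows the cover flat on its rails. It has moved about 102 mm (85 needed), the tab is down, and the robot is clear of everything.

```bash
python3 -c "
from workcell import hand_in
print(hand_in())"
```

```text
the job is handed in; nothing more can be done
None
```

The job is handed in: the tab is pressed fully down, and the cover was pushed about 102 mm (85 needed) and lies flat on the parking rails. The opening is fully uncovered and the robot stood clear, about 16 s in; nothing but the tab and cover was touched.

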